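Back the vial wheel up one notch

TASK

The vial wheel has fed one place too far. With a fingertip, push the pawl's thumb lever over so that the pawl lifts clear of the teeth, push the wheel backward (clockwise from above, against the arrow) by one notch, an eighth of a turn (the outside of a cup is a good place to push), and push the lever back so that the pawl sits fully down in the notch and locks the wheel again. Only touch and push: do not grip anything or lift any vial out of its cup, and leave the other things on the bench alone.

Things in the scene. Friction and masses are not known exactly. Their poses are not given: they have to be found in the camera images.
- feeder: the vial feeder: a round grey base plate 270 mm in diameter and 30 mm high, fixed to the bench, that carries the wheel and the pawl. Origin: centre of its underside, on the wheel's upright axis; z up. The pawl stands on its +y rim and its arm lies along its x axis. The feeder's yaw differs from run to run
- wheel_hub (a point): centre of the aluminium wheel's top face: a level disc 210 mm across, top 46 mm above the bench, with 8 saw teeth round its edge (12 mm high, 16 mm wide, on a circle of 95 mm radius; a 33 mm wide notch every 45 deg) and 4 white cups. The black arrow by the hub shows the feed direction, counterclockwise from above. Pushing takes about 1.5 N at a cup; the wheel does not coast
- wheel (a joint): wheel angle (rad): positive = counterclockwise from above = feed direction; backward = clockwise = negative. 0 = the pawl's nose in the middle of its present notch (starts within 0.03 of that); one notch backward is -0.785. The nose fits down into a notch up to about 0.13 rad either side of its middle; with the pawl down, an upright tooth face stops the wheel going farther back
- pawl (a joint): lift angle (rad) of the steel pawl: 0 = down, nose in the notch; 0.9 = fully lifted; above about 0.18 the nose clears the teeth. Stiff pivot: it stays at the angle it is left at. Level pivot pin along the feeder's y at feeder (75, 95, 66) mm; the 10 mm wide arm runs 79 mm from it towards feeder -x
- thumb_bar (a point): centre of the crossbar on top of the pawl's upright thumb lever: a round bar 10 mm thick, 42 mm long, along feeder y, 70 mm from the pivot pin. Pushing it towards feeder +x lifts the nose, back towards -x lowers it (2 to 5 N). Pawl down: at feeder (50, 95, 131) mm; at lift angle 0.6: (91, 95, 134) mm. Both sides of it along feeder x are free
- pawl_nose (a point): middle of the underside of the pawl's nose (8 mm along feeder x, 12 mm along y, 23 mm high); with the pawl down at feeder (0, 95, 47) mm, 1 mm above the disc
- cup0 (a point): centre of the rim of cup 0 (feeder bearing 45 deg at wheel angle 0), an upright open cup fixed on the wheel 60 mm from its axis: 31 mm outside diameter, rim 74 mm and foot 46 mm above the bench
- cup1 (a point): centre of the rim of cup 1 (feeder bearing 135 deg at wheel angle 0), an upright open cup fixed on the wheel 60 mm from its axis: 31 mm outside diameter, rim 74 mm and foot 46 mm above the bench
- cup2 (a point): centre of the rim of cup 2 (feeder bearing 225 deg at wheel angle 0), an upright open cup fixed on the wheel 60 mm from its axis: 31 mm outside diameter, rim 74 mm and foot 46 mm above the bench
- cup3 (a point): centre of the rim of cup 3 (feeder bearing 315 deg at wheel angle 0), an upright open cup fixed on the wheel 60 mm from its axis: 31 mm outside diameter, rim 74 mm and foot 46 mm above the bench
- vial0: a loose capped glass vial, 20 mm in diameter and 52 mm tall, standing loosely in one of the cups (its foot 50 mm above the bench; one cup is empty); it rides round with the wheel. Origin: centre of its underside
- vial1: a loose capped glass vial, 20 mm in diameter and 52 mm tall, standing loosely in one of the cups (its foot 50 mm above the bench; one cup is empty); it rides round with the wheel. Origin: centre of its underside
- vial2: a loose capped glass vial, 20 mm in diameter and 60 mm tall, standing loosely in one of the cups (its foot 50 mm above the bench; one cup is empty); it rides round with the wheel. Origin: centre of its underside
- reagent_jar: a loose labelled jar, 48 mm in diameter, 70 mm tall; a bystander. Origin: centre of its underside
- dropper_bottle: a loose small amber bottle, 34 mm in diameter, 75 mm tall; a bystander. Origin: centre of its underside
- petri_dish: a loose shallow glass dish, 60 mm in diameter, 15 mm tall; a bystander. Origin: centre of its underside
- beaker: a loose glass beaker, 72 mm in diameter, 95 mm tall; a bystander. Origin: centre of its underside
- wash_bottle: a loose white bottle, 64 mm in diameter, 160 mm tall; a bystander. Origin: centre of its underside
- marker_pen: a loose marker pen 130 mm long, 15 mm thick, lying along its x axis; a bystander. Origin: centre of its underside
- tube_rack: a blue rack full of capped tubes, 70 x 190 mm (x, y), 100 mm tall, standing on the bench; a bystander. Origin: centre of its underside

How it is judged:
On the way, in this order (a step that is already met when the one before it is completed fails the run):
1. the pawl is lifted clear of the teeth while the wheel still stands at its present notch (value of joint pawl above 0.22 rad and value of joint wheel between -0.2 and 0.2 rad), for 0.1 s.
2. with the pawl lifted, the wheel has been pushed backward one notch (value of joint pawl above 0.18 rad and value of joint wheel between -0.955 and -0.615 rad), for 0.1 s.
At the end, for the whole second after the job is handed in: The wheel stands one notch back (its angle at -0.785 rad, within 0.17), at rest, the pawl is down in that notch (lift angle under 0.06 rad), and all three vials still stand in their cups, upright within 0.4 rad and with their feet 44 to 58 mm above the bench (value of joint wheel between -0.955 and -0.615 rad and value of joint pawl below 0.06 rad and velocity of joint wheel between -0.05 and 0.05 rad/s and z of vial0 in the frame of feeder between 0.044 and 0.058 m and angle between each of vial0, vial1, vial2's own z axis and vertical below 0.4 rad and linear speed of each of vial0, vial1, vial2 below 0.03 m/s and z of vial1 in the frame of feeder between 0.044 and 0.058 m and z of vial2 in the frame of feeder between 0.044 and 0.058 m); the robot touches nothing.
It fails at once if the wheel is pushed back nearly a second notch (beyond -1.3 rad) (value of joint wheel below -1.3 rad).
It fails at once if a vial is lifted (more than 12 mm) in its cup (z of any of vial0, vial1, vial2 in the frame of feeder above 0.062 m).
It fails at once if the thumb bar is gripped: it lies between the finger pads, within 8 mm of the grasp point (distance between the grasp point and thumb_bar below 0.008 m).
It fails at once if a cup or its vial is gripped: the grasp point comes within 8 mm of the cup's axis, lower than 105 mm (height (world z) of the grasp point below 0.105 m and (horizontal distance between the grasp point and cup0 below 0.008 m or horizontal distance between the grasp point and cup1 below 0.008 m or horizontal distance between the grasp point and cup2 below 0.008 m or horizontal distance between the grasp point and cup3 below 0.008 m)).
It fails at once if a bystander is moved more than 25 mm (distance of any of reagent_jar, dropper_bottle, petri_dish, beaker, wash_bottle, marker_pen, tube_rack from where it was at the start of the episode above 0.025 m).
It also fails if it takes over 54 s, if anything falls off the work surface, if the arm or the gripper's body presses on something with over 40 N, if the wrist force passes 120 N, or if a joint passes its speed limit or range.

ROBOT

A 6-joint arm with a two-finger parallel gripper is mounted at the origin on the work surface. World frame = base frame: x ahead of the robot, y to its left, z up, the work surface at z = 0. Lengths are in m, angles in rad, forces in N, time in s.
With the tool pointing down it reaches from about 0.35 to 0.725 m from the base axis. Payload 4.3 kg.
Tool frame: the origin (TCP) lies at the centre of the arm's flange, where the gripper is bolted on; the fingertips stand 173 mm ahead of it and the grasp point (between the pads) lies 155 mm ahead of it; z points along the fingers, y is the direction in which the jaws open and shut (so a half turn about z gives the same grasp; the last joint's range is limited). The gripper opens to 85 mm and grips with 20 to 120 N. Pads are 22 mm wide; open, the fingers measure 114 mm over their backs; the gripper's body (76 mm by 85 mm) begins 54 mm behind the grasp point. The pads swing forward as they close: fully open they stand 13 mm farther back than shut.
Start: joints at [-1.354, 0.377, 0.081, 1.274, 0, 1.46], TCP at [0.185, -0.545, 0.405] pointing down, gripper open.
Joint ranges: [-2.72, 2.72], [-0.84, 1.66], [-1.02, 1.22], [-1.77, 2.12], [-1.37, 1.28], [-3.14, 3.14]. Speed limits (rad/s): [2.57, 2.57, 3.14, 3.14, 3.14, 3.14].

INTERFACE

Orientations are given as a rotation vector (axis times angle).
In Python, from bench import bot gives the robot as it stands.
- The arm moves only by the tool jog_arm, never from a script. Its argument "targets" is a list of rows, each a list of 3 entries, a list of its own where there are three numbers: the turn, a rotation vector about the world's x, y, z each as a share of pi/2 rad, from -1 to 1, then the shift along the world's x, y, z each as a share of 20 cm, from -1 to 1, then the opening in per cent of the stroke, from 0 (shut) to 100 (fully open). In form: [[[ax, ay, az], [x, y, z], jaw], ...]. A call has 1 to 12 rows; each row is the pose to reach, as a shift and turn from the pose commanded when the call began; what a row does not reach only later rows make up. A row lasts 1/12 s, in which the tool goes at most 41.7 mm and 7.16 degrees, less where a joint would pass 70% of its speed; a pose out of reach is approached as far as the arm can. A call with a number of a shift or a turn outside -1 to 1 is refused whole. A call with a gripper value outside its range is refused whole. The fingers move at their own pace and stop on an object; "force" is the grip in N (left out, the last holds). Time passes only in rows, so rows that repeat a pose let the fingers close. It gives the time, the measured TCP pose, the force and the opening at its end, in the units of the state.
- bot.observe(): the state, without advancing time (a new reading comes with each control period).
- bot.get_image(name): name is "scene" or "top"; returns a dict with "frame" (400x640x3 uint8, red, green, blue), "fov_y" (degrees; the focal length in pixels is half the picture's height over the tangent of half this angle, whatever the lens; pixels are square), "cx", "cy" (the principal point, pixels), "cam_to_world" (4x4, takes a point from camera to world coordinates). Camera axes: x right, y up, looking along -z (the intrinsics and any distortion apply to the point x, -y, -z); pixel columns grow to the right and rows downward; lengths in m; the calibration is good to about 2 mm. A picture is of the moment at which its call begins. There is no depth.
- bot.hand_in(): hands the job in, once; it reports no verdict.
The state is a dict: "time_s": time; "joint_positions": joint angles; "joint_vel": joint speeds; "joint_efforts": joint torques, N m; "tcp_pos": TCP position; "tcp_rot": TCP orientation; "force": force on the tool from outside, world axes, zero at the start; "ft_torque": the same for the moment, N m; "finger_gap": finger opening in m.
Only numpy, scipy, OpenCV 4.12 (cv2) and the standard library are available. Lean on these libraries where they do the work, as an engineer would, in place of code of your own. Each camera call takes 0.05 s, during which the arm holds its last target.

## Working session

There is one attempt and no reset: what is moved stays moved. The work goes in short steps, Python scripts to look and compute and a tool call to move; the robot and the scene stay as the last step left them, time stands still between calls to the robot, and variables do not carry over. Pictures are saved under pics/ and viewed, and the job is handed in when it is done.

Besides the shell and the picture viewer there is one more tool, called after "Emit:" as name([rows], argument=value, ...), one row to a line, values as JSON. jog_arm: Moves the arm, as the interface text tells. Its arguments: {"type":"object","properties":{"targets":{"type":"array"},"force":{"type":"number"}},"required":["targets"]}

```bash
ls; mkdir -p pics; python3 - <<'E'
from bench import bot
import cv2,pickle
print(bot.observe())
for n in("scene","top"):
    d=bot.get_image(n); pickle.dump(d,open(f"{n}0.pkl","wb"))
    cv2.imwrite(f"pics/{n}0.png",d["frame"][:,:,::-1]); print({k:v for k,v in d.items() if k!="frame"})
E
```

```text
pics
{'time_s': 0.0, 'joint_positions': array([-1.35431475e+00,  3.78051139e-01,  7.96328903e-02,  1.27441284e+00,
       -1.10379782e-05,  1.46050831e+00]), 'joint_vel': array([-0.00042406,  0.00029566,  0.00121948,  0.00022488, -0.00111732,
        0.00028136]), 'joint_efforts': array([-2.93964640e-04, -4.63603485e+01,  2.69875163e+01,  2.07274652e-02,
       -1.46760508e-04, -1.43788554e-05]), 'tcp_pos': array([ 0.18451075, -0.54426702,  0.40377004]), 'tcp_rot': array([-3.09774982e+00, -5.10677447e-01,  1.86821106e-04]), 'force': array([ 0.13757251, -0.56740224,  0.02178494]), 'ft_torque': array([-0.00923404, -0.00973379,  0.03383267]), 'finger_gap': 0.08565546541061303}
{'fov_y': 44.216084465413495, 'cx': 324.1352062057886, 'cy': 200.67320210543207, 'cam_to_world': array([[-0.83084499, -0.39982062,  0.38709182,  1.21289238],
       [ 0.55637174, -0.58161982,  0.59343818,  0.96378651],
       [-0.01212855,  0.70842209,  0.70568481,  1.2963859 ],
       [ 0.        ,  0.        ,  0.        ,  1.        ]])}
{'fov_y': 54.79759516809917, 'cx': 323.9650655546449, 'cy': 204.64293154886363, 'cam_to_world': array([[ 0.01756469,  0.98058335, -0.19531457,  0.38963414],
       [-0.99963533,  0.01321536, -0.02354933, -0.03007401],
       [-0.02051093,  0.19565698,  0.98045788,  1.0579015 ],
       [ 0.        ,  0.        ,  0.        ,  1.        ]])}
```

View pics/scene0.png

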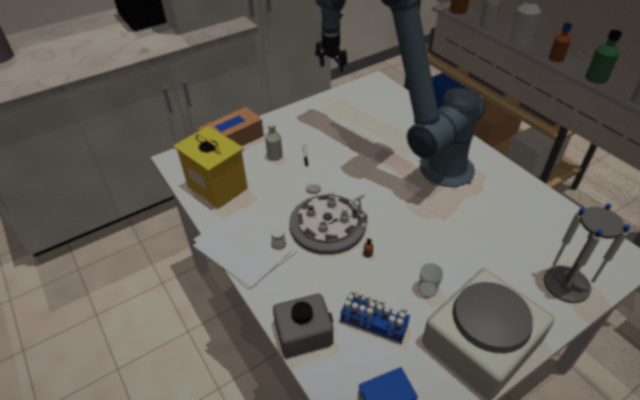

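View pics/top0.png

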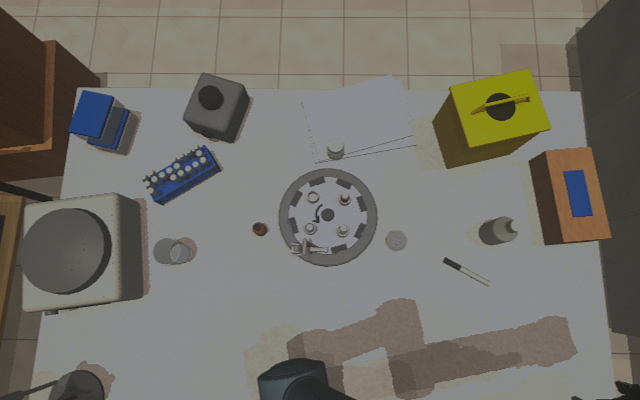

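```bash
python3 - <<'E'
import cv2
a=cv2.imread("pics/top0.png")[155:280,260:400]; cv2.imwrite("pics/top0z.png",cv2.resize(a,None,fx=5.6,fy=4.8 and 4.8*5.6/4.8*0.0+4.8,interpolation=cv2.INTER_CUBIC) if 0 else cv2.resize(a,None,fx=4.8,fy=4.8,interpolation=cv2.INTER_CUBIC))
a=cv2.imread("pics/scene0.png")[180:265,275:385]; cv2.imwrite("pics/scene0z.png",cv2.resize(a,None,fx=7,fy=7,interpolation=cv2.INTER_CUBIC))
E
```

```text
(no output)
```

View pics/top0z.png

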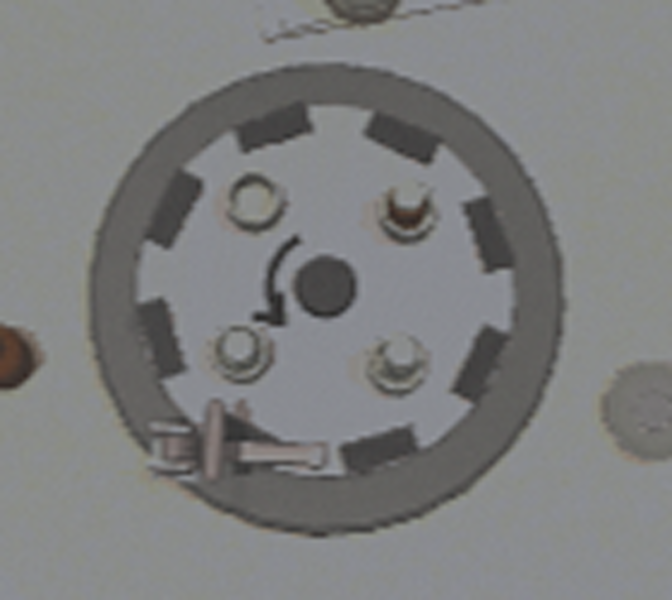

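View pics/scene0z.png

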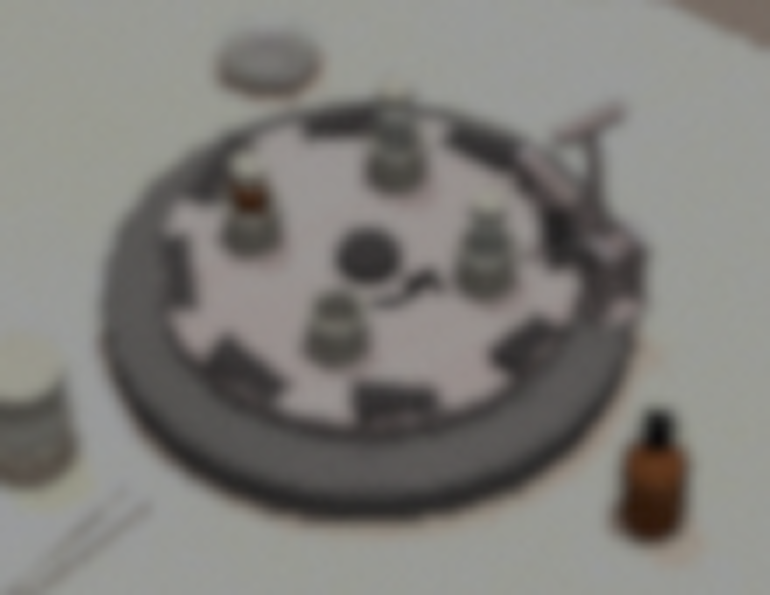

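```bash
cat > h.py <<'E'
import numpy as np,cv2,pickle
from scipy.optimize import least_squares
def proj(d,P):
    P=np.atleast_2d(P); T=np.linalg.inv(d["cam_to_world"]); c=P@T[:3,:3].T+T[:3,3]
    f=200/np.tan(np.radians(d["fov_y"])/2)
    return np.c_[d["cx"]+f*c[:,0]/-c[:,2], d["cy"]-f*c[:,1]/-c[:,2]]
def fw(p,P):
    c,s=np.cos(p[2]),np.sin(p[2]); P=np.atleast_2d(P)
    return np.c_[p[0]+c*P[:,0]-s*P[:,1],p[1]+s*P[:,0]+c*P[:,1],P[:,2]]
def circ(r,z,n=72):
    t=np.linspace(0,2*np.pi,n); return np.c_[r*np.cos(t),r*np.sin(t),0*t+z]
def bar(a):
    # bar centre at lift a, rotates about pin y
    dx,dz=-.025,.065; 
    return np.array([.075+dx*np.cos(a)+dz*np.sin(a),.095,.066-dx*np.sin(a)+dz*np.cos(a)])
def cup(i,w,z=.074): 
    b=np.radians(45+90*i)+w; return np.array([.06*np.cos(b),.06*np.sin(b),z])
def overlay(d,p,w,a,box,s,fn):
    x0,y0,x1,y1=box
    im=cv2.resize(np.ascontiguousarray(d["frame"][y0:y1,x0:x1,::-1]),None,fx=s,fy=s,interpolation=cv2.INTER_CUBIC)
    def pl(P,c):
        q=(proj(d,fw(p,P))-[x0,y0]+.5)*s; cv2.polylines(im,[np.int32(q*16)],False,c,1,cv2.LINE_AA,4)
    pl(circ(.135,.03),(0,255,0)); pl(circ(.105,.046),(255,255,0))
    for i in range(4):
        C=circ(.0155,0); pl(C+cup(i,w),[(0,0,255),(0,255,255),(255,0,0),(255,0,255)][i])
    b=bar(a); pl(np.array([b-[0,.021,0],b+[0,.021,0]]),(0,0,255))
    ca,sa=np.cos(a),np.sin(a)
    R=lambda x,y,z:[.075+x*ca+z*sa,.095+y,.066-x*sa+z*ca]
    pl(np.array([R(-.079,-.006,-.019),R(-.079,.006,-.019),R(-.071,.006,-.019),R(-.071,-.006,-.019),R(-.079,-.006,-.019)]),(0,255,0))
    cv2.imwrite(fn,im)
E
python3 - <<'E'
from h import *
t=pickle.load(open("top0.pkl","rb")); s=pickle.load(open("scene0.pkl","rb"))
u=lambda x,y:[260+x/4.8-.4,155+y/4.8-.4]; v=lambda x,y:[275+x/7-.4,180+y/7-.4]
def res(q):
    p,w=q[:3],q[3]
    tp=proj(t,fw(p,np.array([bar(0),bar(0)+[0,.021,0],bar(0)-[0,.021,0],cup(3,w)])))-[u(214,440),u(212,477),u(217,403),u(254,201)]
    c=proj(t,fw(p,circ(.135,.03)))
    e=[c[:,0].min()-u(92,0)[0],c[:,0].max()-u(563,0)[0],c[:,1].min()-u(0,63)[1]]
    sp=proj(s,fw(p,np.array([bar(0)])))-[v(592,122)]
    return np.r_[tp.ravel(),e,sp.ravel()]
r=least_squares(res,[.4,-.02,1.5,0]); print(r.x,np.round(r.fun,2))
overlay(t,r.x[:3],r.x[3],0,(260,155,400,280),4.8,"pics/ov_t0.png")
overlay(s,r.x[:3],r.x[3],0,(275,180,385,265),7,"pics/ov_s0.png")
E
```

```text
[ 0.56377715 -0.01641985  1.52586119  0.00947027] [ 0.04  0.26 -0.18  1.34  0.04 -0.74 -0.23 -0.26 -0.78  1.09  0.01 -0.84
  0.81]
```

View pics/ov_t0.png

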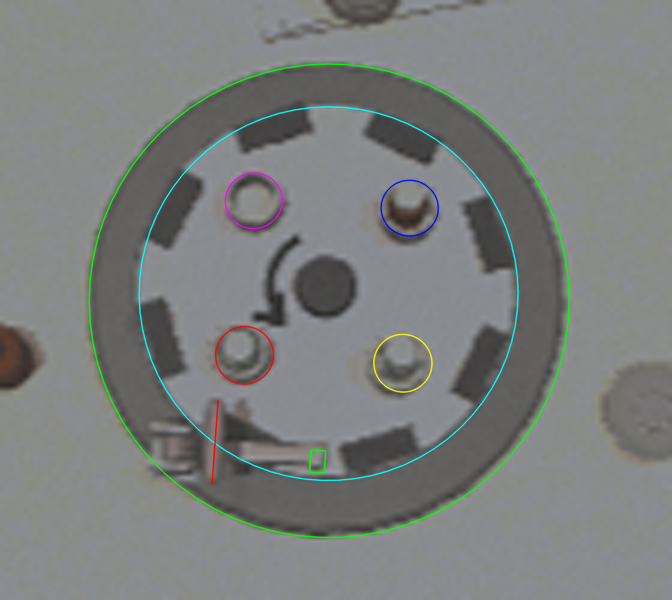

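View pics/ov_s0.png

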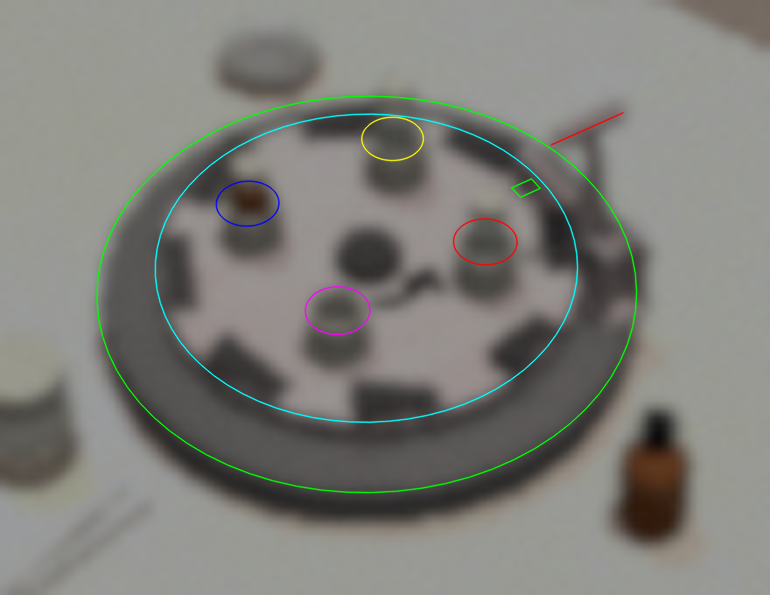

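Emit:
jog_arm([
  [[0,0,0.26],[0.5,1,0],0],
  [[0,0,0.26],[0.5,1,0],0],
  [[0,0,0.26],[0.5,1,0],0],
  [[0,0,0.26],[0.5,1,0],0],
  [[0,0,0.26],[0.5,1,0],0],
  [[0,0,0.26],[0.5,1,0],0],
  [[0,0,0.26],[0.5,1,0],0],
])

```text
time_s: 0.68
tcp_pos: [0.2854, -0.3412, 0.4045]
tcp_rot: [-2.927, -1.135, -0.001]
force: [0.4, -0.6, 0.3]
finger_gap: 0.0011
```

Emit:
jog_arm([
  [[0,0,0.26],[0.5,1,0],0],
  [[0,0,0.26],[0.5,1,0],0],
  [[0,0,0.26],[0.5,1,0],0],
  [[0,0,0.26],[0.5,1,0],0],
  [[0,0,0.26],[0.5,1,0],0],
  [[0,0,0.26],[0.5,1,0],0],
  [[0,0,0.26],[0.5,1,0],0],
])

```text
time_s: 1.27
tcp_pos: [0.3856, -0.1428, 0.4046]
tcp_rot: [-2.638, -1.706, -0.001]
force: [-0.2, -0.7, -0.4]
finger_gap: 0.0001
```

Emit:
jog_arm([
  [[0,0,0.245],[0.43,0.65,0],0],
  [[0,0,0.245],[0.43,0.65,0],0],
  [[0,0,0.245],[0.43,0.65,0],0],
  [[0,0,0.245],[0.43,0.65,0],0],
  [[0,0,0.245],[0.43,0.65,0],0],
  [[0,0,0.245],[0.43,0.65,0],0],
])

```text
time_s: 1.77
tcp_pos: [0.4715, -0.0151, 0.4042]
tcp_rot: [2.267, 2.175, -0.002]
force: [0.1, -1.2, 0.7]
finger_gap: 0.0
```

Emit:
jog_arm([
  [[0,0,0],[0,0,-0.3],0],
  [[0,0,0],[0,0,-0.545],0],
  [[0,0,0],[0,0,-0.545],0],
  [[0,0,0],[0,0,-0.545],0],
  [[0,0,0],[0,0,-0.545],0],
])

```text
time_s: 2.18
tcp_pos: [0.4693, -0.0162, 0.2949]
tcp_rot: [-2.269, -2.169, 0.005]
force: [0.0, 0.4, 0.9]
finger_gap: 0.0
```

```bash
cat > look.py <<'E'
import sys,numpy as np
from h import *
from bench import bot
n,w,a=sys.argv[1],float(sys.argv[2]),float(sys.argv[3])
p=[.5638,-.0164,1.526]
t=bot.get_image("top"); s=bot.get_image("scene")
pickle.dump((t,s),open(n+".pkl","wb"))
overlay(t,p,w,a,(270,160,390,275),4.8,"pics/a.png")
overlay(s,p,w,a,(270,130,400,265),4.2,"pics/b.png")
A=cv2.imread("pics/a.png");B=cv2.imread("pics/b.png")
H=560; f=lambda I:cv2.resize(I,(int(I.shape[1]*H/I.shape[0]),H))
o=np.hstack([f(A),f(B)]); k=800/o.shape[1]
cv2.imwrite(f"pics/{n}.png",cv2.resize(o,None,fx=k,fy=k,interpolation=cv2.INTER_AREA)); o=bot.observe(); print(o["time_s"],o["tcp_pos"],o["force"])
E
python3 look.py l1 .01 0
```

```text
2.2833 [ 0.47132606 -0.01591079  0.29756149] [-0.09649981  0.06779639  0.04979833]
```

View pics/l1.png

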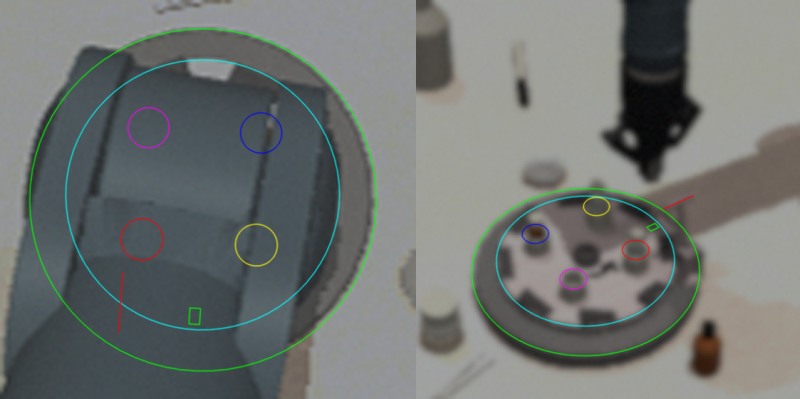

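Emit:
jog_arm([
  [[0,0,0],[0,0.1,0],0],
  [[0,0,0],[0,0.17,0],0],
  [[0,0,0],[0,0.2,0],0],
  [[0,0,0],[0,0.23,0],0],
  [[0,0,0],[0.01,0.26,0],0],
  [[0,0,0],[0.01,0.28,0],0],
  [[0,0,0],[0.01,0.3,0],0],
  [[0,0,0],[0.01,0.32,0],0],
  [[0,0,0],[0.01,0.34,0],0],
  [[0,0,0],[0.01,0.36,0],0],
  [[0,0,0],[0.01,0.38,0],0],
  [[0,0,0],[0.01,0.38,0],0],
])

```text
time_s: 3.28
tcp_pos: [0.4724, 0.0621, 0.2955]
tcp_rot: [-2.267, -2.174, -0.0]
force: [-0.7, -1.0, 1.2]
finger_gap: -0.0001
```

```bash
python3 look.py l2 .01 0.5
```

```text
3.3833 [0.47226163 0.06179099 0.29542474] [0.09834159 0.09595395 0.59187111]
```

View pics/l2.png

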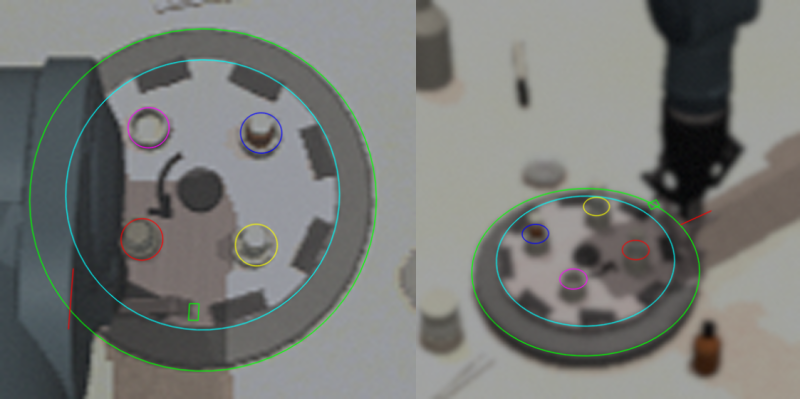

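Emit:
jog_arm([
  [[0,0,0],[0,-0.1,0],0],
  [[0,0,0],[0,-0.2,0.0],0],
  [[0,0,0],[0,-0.25,0.2],0],
  [[0,0,0],[0,-0.25,0.4],0],
  [[0,0,0],[0,-0.2,0.5],0],
  [[0,0,0],[0.2,0,0.5],0],
  [[0,0,0],[0.4,0.1,0.5],0],
  [[0,0,0],[0.6,0.15,0.5],0],
  [[0,0,0],[0.69,0.15,0.5],0],
  [[0,0,0],[0.69,0.15,0.5],0],
])

```text
time_s: 4.22
tcp_pos: [0.6152, 0.0928, 0.3925]
tcp_rot: [-2.266, -2.175, -0.001]
force: [0.2, -0.3, 0.1]
finger_gap: -0.0
```

```bash
python3 look.py l3 .01 0.5
```

```text
4.3167 [0.61114937 0.09176082 0.39383062] [ 0.14507013 -0.1408642  -0.40911755]
```

View pics/l3.png

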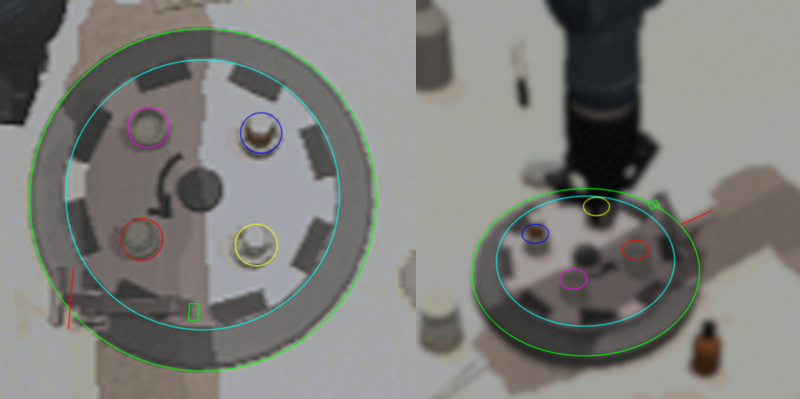

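Emit:
jog_arm([
  [[0,0,0],[-0.01,-0.08,-0.2],0],
  [[0,0,0],[-0.01,-0.08,-0.4],0],
  [[0,0,0],[-0.01,-0.08,-0.6],0],
  [[0,0,0],[-0.01,-0.08,-0.75],0],
  [[0,0,0],[-0.01,-0.08,-0.79],0],
  [[0,0,0],[-0.01,-0.08,-0.79],0],
  [[0,0,0],[-0.01,-0.08,-0.79],0],
])

```text
time_s: 4.9
tcp_pos: [0.6083, 0.0752, 0.2392]
tcp_rot: [2.268, 2.173, 0.001]
force: [0.7, -0.3, 1.1]
finger_gap: -0.0001
```

```bash
python3 look.py l4 .01 0.58
```

```text
5.0 [0.60970988 0.07541532 0.24082617] [-0.15441213 -0.71012746  0.42230276]
```

View pics/l4.png

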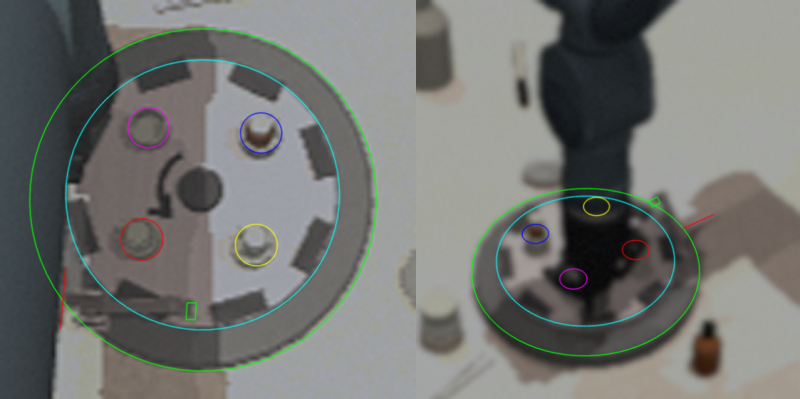

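Emit:
jog_arm([
  [[0,0,0],[0,-0.05,-0.02],0],
  [[0,0,0],[0,-0.1,-0.02],0],
  [[0,0,0],[0,-0.13,-0.02],0],
  [[0,0,0],[0.01,-0.155,-0.02],0],
  [[0,0,0],[0.02,-0.18,-0.02],0],
  [[0,0,0],[0.03,-0.205,-0.02],0],
  [[0,0,0],[0.04,-0.23,-0.02],0],
  [[0,0,0],[0.05,-0.25,-0.02],0],
  [[0,0,0],[0.06,-0.27,-0.02],0],
  [[0,0,0],[0.06,-0.29,-0.02],0],
  [[0,0,0],[0.06,-0.31,-0.02],0],
  [[0,0,0],[0.06,-0.31,-0.02],0],
])

```text
time_s: 6.0
tcp_pos: [0.6221, 0.0124, 0.2347]
tcp_rot: [2.267, 2.171, 0.004]
force: [-0.1, -0.2, -0.1]
finger_gap: -0.0002
```

```bash
python3 look.py l5 -.72 0.58
```

```text
6.1 [0.62041389 0.01263721 0.23389495] [-0.30041255  0.05421717  0.38489644]
```

View pics/l5.png

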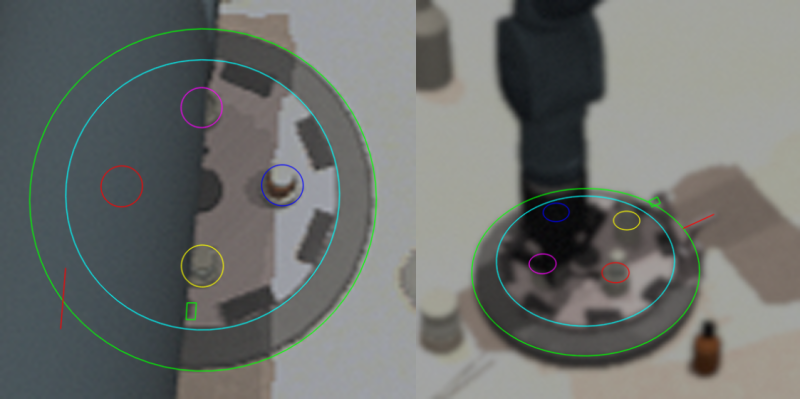

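```bash
cat > wh.py <<'E'
import sys
from h import *
p=[.5638,-.0164,1.526]
def pol(t,rs,z=.058):
    th=np.radians(np.arange(0,360,.5)); out=[]
    g=cv2.cvtColor(t["frame"],cv2.COLOR_RGB2GRAY).astype(np.float32)
    for r in rs:
        q=proj(t,fw(p,np.c_[r*np.cos(th),r*np.sin(th),0*th+z])).astype(np.float32)
        out.append(cv2.remap(g,q[:,:1],q[:,1:],cv2.INTER_LINEAR)[:,0])
    return np.array(out)
rs=np.arange(.09,.1005,.002)
A=pol(pickle.load(open("top0.pkl","rb")),rs).mean(0)
B=pol(pickle.load(open(sys.argv[1]+".pkl","rb"))[0],rs).mean(0)
lo,hi=int(sys.argv[2])*2,int(sys.argv[3])*2
sh=np.arange(-140,0); best=[]
for k in sh:
    i=np.arange(lo,hi); best.append(np.corrcoef(B[i],A[(i-k)%720])[0,1])
best=np.array(best); o=[j for j in range(1,len(sh)-1) if best[j]>best[j-1] and best[j]>=best[j+1] and best[j]>.4]
print([(np.radians(sh[j]/2).round(3),best[j].round(2)) for j in o])
E
python3 wh.py l5 120 250; python3 wh.py l5 140 240
python3 wh.py l3 130 260
```

```text
[(np.float64(-0.724), np.float64(0.97))]
[(np.float64(-0.724), np.float64(0.97))]
[(np.float64(-0.794), np.float64(1.0))]
```

Emit:
jog_arm([
  [[0,0,0],[0,-0.01,0],0],
  [[0,0,0],[0,-0.02,0],0],
  [[0,0,0],[0,-0.02,0],0],
  [[0,0,0],[0,-0.02,0],0],
])

```text
time_s: 6.43
tcp_pos: [0.6203, 0.0091, 0.2337]
tcp_rot: [-2.268, -2.173, 0.001]
force: [-0.1, 0.5, -0.3]
finger_gap: -0.0
```

```bash
python3 look.py l6 -.785 0.58; python3 wh.py l6 130 240
```

```text
6.5333 [0.6203079  0.00922636 0.23362624] [ 0.15643143  0.11369817 -0.11397327]
[(np.float64(-0.768), np.float64(0.97))]
```

Emit:
jog_arm([
  [[0,0,0],[0,0.1,0],0],
  [[0,0,0],[0,0.15,0.15],0],
  [[0,0,0],[0,0.15,0.35],0],
  [[0,0,0],[0,0.15,0.55],0],
  [[0,0,0],[0,0.2,0.75],0],
  [[0,0,0],[-0.1,0.35,0.785],0],
  [[0,0,0],[-0.25,0.45,0.785],0],
  [[0,0,0],[-0.4,0.58,0.785],0],
  [[0,0,0],[-0.6,0.58,0.785],0],
  [[0,0,0],[-0.735,0.58,0.785],0],
  [[0,0,0],[-0.735,0.58,0.785],0],
  [[0,0,0],[-0.735,0.58,0.785],0],
])

```text
time_s: 7.53
tcp_pos: [0.4721, 0.1256, 0.3909]
tcp_rot: [2.267, 2.175, -0.001]
force: [0.5, 0.0, 0.5]
finger_gap: 0.0
```

```bash
python3 look.py l7 -.76 0.58; python3 wh.py l7 130 240
```

```text
7.6333 [0.47434576 0.12532987 0.39108302] [-0.22879161  0.11877563  0.17105731]
[(np.float64(-0.768), np.float64(1.0))]
```

View pics/l7.png

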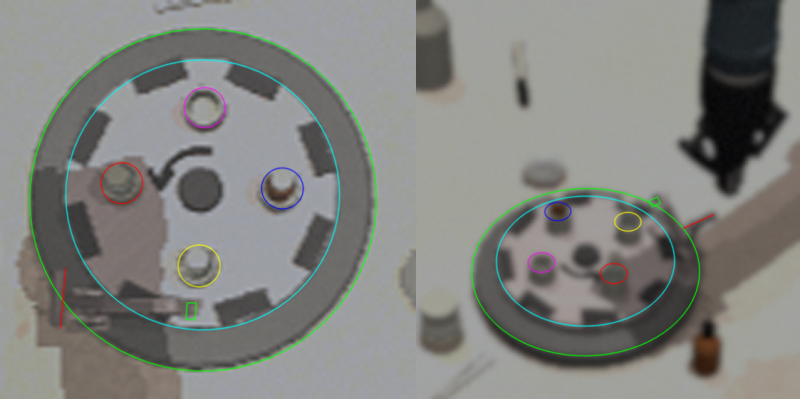

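Emit:
jog_arm([
  [[0,0,0],[0,0,-0.2],0],
  [[0,0,0],[0,0,-0.4],0],
  [[0,0,0],[0,0,-0.48],0],
  [[0,0,0],[0,-0.05,-0.48],0],
  [[0,0,0],[0,-0.12,-0.48],0],
  [[0,0,0],[0,-0.16,-0.48],0],
  [[0,0,0],[0,-0.2,-0.48],0],
  [[0,0,0],[0,-0.24,-0.48],0],
  [[0,0,0],[0,-0.27,-0.48],0],
  [[0,0,0],[0,-0.3,-0.48],0],
  [[0,0,0],[0,-0.32,-0.48],0],
  [[0,0,0],[0,-0.32,-0.48],0],
])

```text
time_s: 8.63
tcp_pos: [0.4736, 0.0606, 0.2949]
tcp_rot: [2.269, 2.172, -0.001]
force: [0.2, -0.7, 0.4]
finger_gap: -0.0
```

Emit:
jog_arm([
  [[0,0,0],[0,-0.01,0],0],
  [[0,0,0],[0,-0.02,0],0],
  [[0,0,0],[0,-0.03,0],0],
  [[0,0,0],[0,-0.035,0],0],
  [[0,0,0],[0,-0.035,0],0],
])

```text
time_s: 9.05
tcp_pos: [0.4734, 0.0544, 0.2946]
tcp_rot: [-2.268, -2.174, 0.001]
force: [0.1, 2.0, -1.1]
finger_gap: 0.0
```

Emit:
jog_arm([
  [[0,0,0],[0,-0.005,0],0],
  [[0,0,0],[0,-0.01,0],0],
  [[0,0,0],[0,-0.01,0],0],
])

```text
time_s: 9.3
tcp_pos: [0.4734, 0.0531, 0.2946]
tcp_rot: [-2.265, -2.173, -0.003]
force: [0.4, 6.1, -0.7]
finger_gap: 0.0001
```

Emit:
jog_arm([
  [[0,0,0],[0,-0.01,0],0],
  [[0,0,0],[0,-0.01,0],0],
  [[0,0,0],[0,-0.015,0],0],
  [[0,0,0],[0,-0.015,0],0],
])

```text
time_s: 9.63
tcp_pos: [0.4733, 0.0517, 0.2946]
tcp_rot: [-2.261, -2.172, -0.01]
force: [0.8, 13.4, -1.3]
finger_gap: 0.0005
```

Clear hard stop (13 N over ~1 mm). Back off, rise, and look.

Emit:
jog_arm([
  [[0,0,0],[0,0.1,0],0],
  [[0,0,0],[0,0.25,0],0],
  [[0,0,0],[0,0.35,0.2],0],
  [[0,0,0],[0,0.4,0.4],0],
  [[0,0,0],[0,0.6,0.5],0],
  [[0,0,0],[0,0.8,0.5],0],
  [[0,0,0],[0,0.95,0.5],0],
  [[0,0,0],[0,0.95,0.5],0],
])

```text
time_s: 10.3
tcp_pos: [0.4737, 0.2438, 0.3956]
tcp_rot: [2.261, 2.18, 0.006]
force: [-0.5, 0.1, -0.7]
finger_gap: 0.0001
```

```bash
python3 look.py l8 -.76 0; python3 wh.py l8 130 240
```

```text
10.4 [0.47348968 0.2401406  0.39460845] [ 0.10066093 -0.5295491  -1.0775514 ]
[(np.float64(-0.768), np.float64(1.0))]
```

View pics/l8.png

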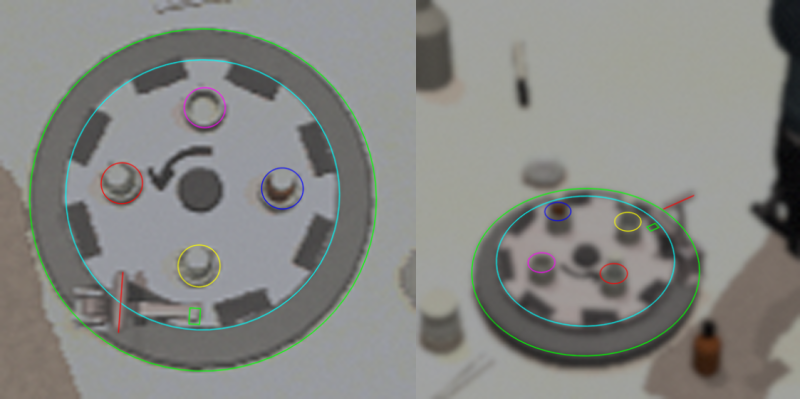

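```bash
python3 - <<'E'
from h import *
a=pickle.load(open("top0.pkl","rb"))["frame"];b=pickle.load(open("l8.pkl","rb"))[0]["frame"]
f=lambda i:cv2.resize(i[230:262,285:335,::-1],None,fx=7.9,fy=7.9,interpolation=cv2.INTER_CUBIC)
cv2.imwrite("pics/cmp.png",np.vstack([f(a),f(b)]))
g=lambda i:cv2.cvtColor(i,cv2.COLOR_RGB2GRAY).astype(np.float32)[236:258,288:318]
print(cv2.phaseCorrelate(g(a),g(b),cv2.createHanningWindow((30,22),cv2.CV_32F)))
E
```

```text
((-0.009869470748379072, -0.004549918165027478), 1.0092288593451182)
```

View pics/cmp.png

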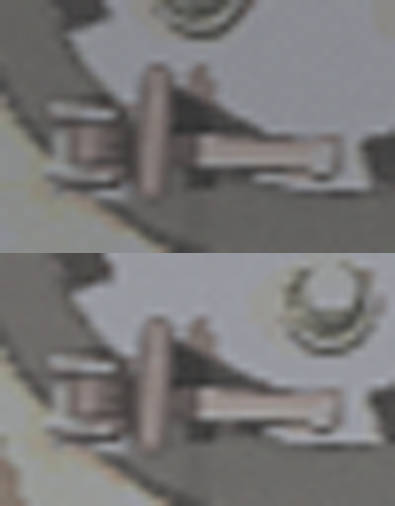

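Pawl image matches its starting (down) position to 0.01 px; the wheel is one notch back, and the vials are upright.

```bash
python3 - <<'E'
from bench import bot
print(bot.hand_in())
E
```

```text
the job is handed in; nothing more can be done
None
```

I lifted the pawl with the closed fingertip, pushed the wheel back one notch at the empty cup (cup 3), and pushed the lever back down. The job was handed in at about 10.4 s of the 54 s allowed. No verdict was reported, so the figures below are my own estimates from the camera images.

- **Pawl lift:** I estimated the lift at about 0.58 rad from the bar's position. The wheel was still in its original notch at that point.
- **Wheel:** It turned about -0.77 rad from its start, so it stands at roughly -0.76. The target is -0.785 within 0.17. The reading was the same after the pawl was lowered.
- **Pawl down:** The bar reached a hard stop, with force rising from 2 N to 13 N over about 3 mm. In the top camera image the pawl matches its starting, fully down picture to 0.01 px.
- **Vials:** All three stand upright in their cups in the last top image.
- **Other things on the bench:** The arm was clear of everything at the end. I saw no bystander move, but I did not measure their positions separately.

No check failed. The only disagreement was the feeder model, which sat 2–3 mm off the images in places. I corrected for it with the image checks above and the measured force.

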